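Release the ratchet bookend and slide its jaw home

TASK

The beech box on the windowsill is hemmed in by a steel ratchet bookend. With a fingertip press down the release plate on the bookend's sliding jaw and, keeping it pressed, push the jaw away from the box along its toothed bar until it is fully home against the end stop; then let go so that the release springs up again. Leave the box, jug, pill tower, magnifier and monitor standing where they are; nothing is to be lifted.

Things in the scene. Friction and masses are not known exactly. Their poses are not given: they have to be found in the camera images.
- bookend: Ratchet bookend, fixed to the sill: steel tray 380 x 130 mm, 6 mm thick. Origin: centre of its underside; z up, x along the bar and pointing HOME (from box to end stop). In this frame: fixed end plate at x = -185 mm, 120 wide, 113 high; toothed bar 36 mm wide, x = -65 to 185, tooth tips 24.5 mm above the sill. The jaw carriage rides on the bar.
- end_stop (a point): Centre of the end stop's face that looks towards the jaw, 30 mm above the sill: a dark block on the bar's home end, 70 mm wide, 15 mm thick, top 46 mm above the sill.
- jaw (a joint): Slide of the jaw carriage along the bookend's +x, m: 0 nearest the box, 0.130 fully home on the end stop (a hard stop). Starts at 0.005 to 0.060. A ratchet (7 mm teeth) blocks it towards home unless the release is held down; then it slides against about 2.5 N plus slight damping, and stays where it is left. Towards the box it clicks along freely, so do not drag it back on leaving.
- push_wall (a point): Point on the face of the black push wall (70 mm wide, top 74 mm above the sill) on the jaw carriage, mid-width, 60 mm above the sill. The face looks to the box and closes the bay over the release plate, 30 mm homeward of that plate's centre. A finger on the plate bears on it to push the jaw home (bookend's +x). Moves with the jaw.
- release_top (a point): Centre of the top of the release plate: aluminium, ribbed, 54 mm along the bar, 46 mm across, level, top 44 to 48 mm above the sill at rest, pressed straight down. It floors a bay 60 mm long, open at both sides, between the steel jaw plate (box side; 110 mm wide, top 86 mm above the sill) and the push wall. Moves with the jaw.
- release (a joint): Downward travel of the release plate, m: 0 up, 0.009 fully down on a hard stop (plate top then 39 mm above the sill). Reads 0 to 0.004 at rest, as the pawl may lie on a tooth's slope. Sprung: 2 N at the top, 5 N fully down. The ratchet is free only while it is beyond 0.005, so keep it down all through the push; springs up when let go.
- beech_box: Loose closed beech box with a small metal latch, 86 x 110 mm and 60 mm high, 0.45 kg, standing on the tray between the fixed end plate and the jaw plate; origin at the centre of its underside. To be left alone.
- jug: Loose white ceramic jug, 150 mm tall, 100 mm across plus a handle reaching 86 mm from its axis; origin at the centre of its underside. Bystander.
- pill_tower: Loose clear plastic pill tower of five stacked tiers, 62 mm across, 126 mm tall; origin at the centre of its underside. Bystander.
- magnifier: Loose steel magnifier lying flat, lens ring 100 mm across, 16 mm thick at the handle, which reaches 158 mm from the lens centre along its -x; origin under the lens centre. Bystander.
- monitor: Loose teal blood-pressure monitor, 110 x 150 mm, 64 mm high; origin at the centre of its underside. Bystander.

How it is judged (in metres and radians):
On the way, in this order (a step that is already met when the one before it is completed fails the run):
1. the release plate is pressed down (beyond 6 mm) with the jaw still short of home (value of joint release above 0.006 m and value of joint jaw below 0.115 m), for 0.1 s.
2. the jaw is fully home (within 4 mm of the end stop) (value of joint jaw above 0.126 m), for 0.2 s.
At the end, for the whole second after the job is handed in: The jaw is at rest within 4 mm of its end stop (joint above 0.126 m), the release is up again (below 4.5 mm), and the box and the four bystanders are within 20 mm of where they stood (value of joint jaw above 0.126 m and value of joint release below 0.0045 m and velocity of joint jaw between -0.005 and 0.005 m/s and linear speed of beech_box below 0.02 m/s and distance of each of beech_box, jug, pill_tower, magnifier, monitor from where it was at the start of the episode below 0.02 m); the robot touches nothing.
It fails at once if the beech box is shifted or lifted more than 20 mm, or tipped (distance of beech_box from where it was at the start of the episode above 0.02 m or angle between beech_box's own z axis and vertical above 0.2 rad).
It fails at once if the white jug is shifted, lifted or tipped (distance of jug from where it was at the start of the episode above 0.02 m or angle between jug's own z axis and vertical above 0.25 rad).
It fails at once if the pill tower is shifted, lifted or tipped (distance of pill_tower from where it was at the start of the episode above 0.02 m or angle between pill_tower's own z axis and vertical above 0.25 rad).
It fails at once if the magnifier is shifted, lifted or tipped (distance of magnifier from where it was at the start of the episode above 0.02 m or angle between magnifier's own z axis and vertical above 0.25 rad).
It fails at once if the teal monitor is shifted, lifted or tipped (distance of monitor from where it was at the start of the episode above 0.02 m or angle between monitor's own z axis and vertical above 0.25 rad).
It also fails if it takes over 29 s, if anything falls off the work surface, if the arm or the gripper's body presses on something with over 40 N, if the wrist force passes 120 N, or if a joint passes its speed limit or range.

ROBOT

A 6-joint arm with a two-finger parallel gripper is mounted at the origin on the work surface. World frame = base frame: x ahead of the robot, y to its left, z up, the work surface at z = 0. Lengths are in mm, angles in degrees, forces in N, time in s.
With the tool pointing down it reaches from about 250 to 850 mm from the base axis. Payload 12.5 kg.
Tool frame: the origin (TCP) lies midway between the tips of the shut fingers; the grasp point (between the pads) lies 19 mm behind it; z points along the fingers, y is the line along which they close (so a half turn about z gives the same grasp; the last joint's range is limited). The gripper opens to 93 mm and grips with 3 to 60 N. Pads are 15 mm wide; open, the fingers measure 128 mm over their backs; the gripper's body (75 mm by 188 mm) begins 65 mm behind the grasp point.
Start: joints at [-71.941, 20.094, 94.641, -0, 65.266, -4.847], TCP at [214.096, -506.604, 218.633] pointing down, gripper open.
Joint ranges: [-157.81, 157.81], [-45, 120.19], [0.68, 151.7], [-89.99, 269.99], [4.06, 180], [-164.3, 164.3]. Speed limits (degrees/s): [127.2, 127.2, 159.86, 180, 180, 180].

INTERFACE

Orientations are given as [roll, pitch, yaw] about the fixed x, y, z axes, in that order (R = Rz(yaw) Ry(pitch) Rx(roll)).
In Python, from workcell import bot, kin, viewer, telemetry gives the robot as it stands. Calls block until the motion is done:
- bot.move_pose(position, orientation): joint-space move of the TCP to a pose.
- bot.servo_line(position, rot=None, feed=150): straight line of the TCP; rot=None keeps the orientation; feed is the mean speed in mm/s.
- bot.set_joints(angles): joint-space move.
- bot.set_gripper(opening, squeeze=None): finger opening in mm; squeeze is the grip in N (None keeps the last); returns when the fingers have stopped.
- bot.wait(seconds).
- kin.inverse_kinematics(position, orientation): joint angles nearest the present ones, or None.
- viewer.camera(name): name is "side" or "top"; returns a dict with "frame" (384x512x3 uint8, red, green, blue), "intrinsics" (3x3 intrinsics, pixels), "k1" (the pictures are not rectified: a ray, as slopes to the right and down, at radius r is drawn at 1 + k1 r^2 times it, then the intrinsics apply), "R" (3x3) and "t" (3): a world point X has camera coordinates R X + t. Camera axes: x right, y down, z forward; pixel columns grow to the right and rows downward; lengths in mm; the calibration is good to about 2 mm. A picture is of the moment at which its call begins. There is no depth.
A pose or a line that the arm cannot do raises bot.IKError and nothing moves.
- bot.close_job(): hands the job in; it is judged then, once.
Readings, each from a call of its own:
- telemetry.get_clock(): time.
- telemetry.get_qpos(): joint angles.
- telemetry.get_joint_vel(): joint speeds.
- telemetry.get_effort(): joint torques, N m.
- telemetry.get_ee_pos(): TCP position.
- telemetry.get_tcp_rot(): TCP orientation.
- telemetry.get_force(): force on the tool from outside, world axes, zero at the start.
- telemetry.get_torque(): the same for the moment, N m.
- telemetry.get_opening(): finger opening in mm.
- telemetry.get_grasp_force(): force on a finger pad.
Only numpy, scipy, OpenCV 4.12 (cv2) and the standard library are available. Lean on these libraries where they do the work, as an engineer would, in place of code of your own. Each camera call takes 0.05 s, during which the arm holds its last target. There are 200 camera calls.

## Working session

There is one attempt and no reset: what is moved stays moved. The work goes in short steps, each a Python script; the robot and the scene stay as the last script left them, time stands still between calls to the robot, and variables do not carry over. Pictures are saved under pics/ and viewed, at most 10 in all, crops included, and the job is handed in when it is done.

```bash
mkdir -p pics; ls; python3 - <<'E'
from workcell import viewer,telemetry
import cv2,pickle
d={}
for n in("side","top"):
    c=viewer.camera(n); d[n]=c
    cv2.imwrite(f"pics/{n}0.png",c["frame"][:,:,::-1]); print(n,c["intrinsics"],c["k1"],c["R"],c["t"])
pickle.dump(d,open("c0.pkl","wb"))
print(telemetry.get_clock(),telemetry.get_tcp_rot())
E
```

```text
pics
side [[466.1118462    0.         253.38527916]
 [  0.         466.1118462  197.81070542]
 [  0.           0.           1.        ]] 0.03878460429649287 [[-0.85412615 -0.52003398  0.00576053]
 [-0.3720307   0.60322437 -0.70548814]
 [ 0.36340292 -0.60471896 -0.70869831]] [ 523.60746923  265.71049184 1302.32927788]
top [[444.98955571   0.         257.32932116]
 [  0.         444.98955571 186.85621697]
 [  0.           0.           1.        ]] -0.14443156000444063 [[-0.01960003 -0.99977903  0.00759817]
 [-0.98831022  0.01822486 -0.15136302]
 [ 0.1511911  -0.01047607 -0.98844904]] [  14.17480966  603.17057496 1490.11146688]
0.1 [-1.79942913e+02 -4.32263403e-03  2.29083636e+01]
```

View pics/side0.png

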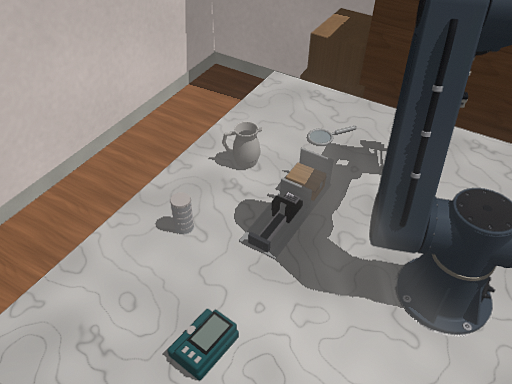

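View pics/top0.png

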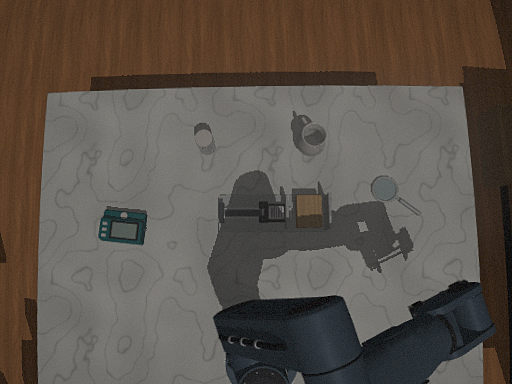

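The side view has the jaw's black wall near (285,205), the box at (302,177) and the end stop at (258,238). In the top view the jaw is near (270,212), the box at (310,210) and the end stop at (222,211). Home is therefore roughly world +y. Next I'll enlarge both.

```bash
python3 - <<'E'
import cv2,pickle,numpy as np
d=pickle.load(open("c0.pkl","rb"))
def crop(n,x,y,w,h,s):
    f=d[n]["frame"][y:y+h,x:x+w,::-1]
    f=np.clip(f.astype(float)*1.5,0,255).astype(np.uint8)
    cv2.imwrite(f"pics/{n}0c.png",cv2.resize(f,None,fx=s,fy=s,interpolation=cv2.INTER_CUBIC))
crop("side",235,140,110,115,5)
crop("top",210,170,130,70,6)
E
```

```text
(no output)
```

View pics/side0c.png

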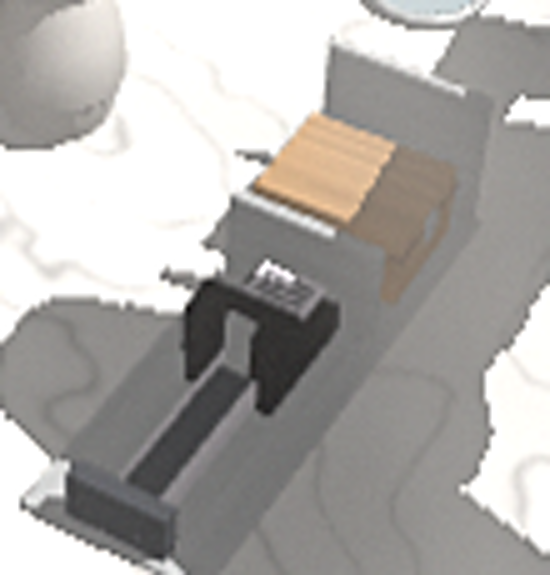

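View pics/top0c.png

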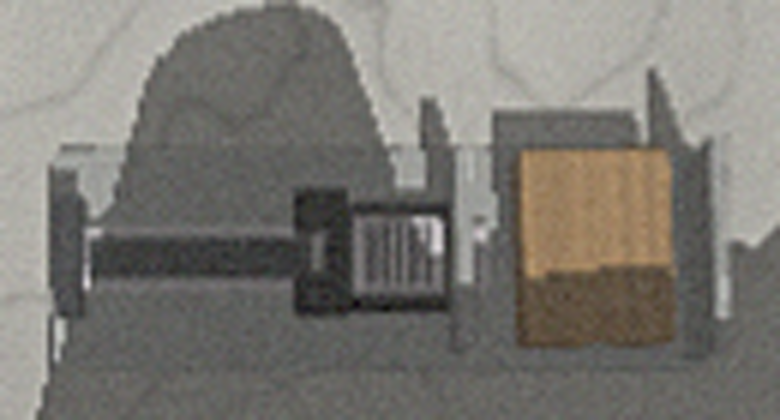

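The side crop shows the box's far top edge (315,112)–(458,180), the black wall top (205,282)–(335,322) and the end stop's top edge (68,463)–(175,515). The top crop shows the plate at x 352–445, y 213–298, the wall top at x 295–350, y 188–315, the end stop at x 52–83, y 168–316, and the box at x 518–672. Now I'll triangulate these points and cast rays.

```bash
cat > h.py <<'E'
import cv2,numpy as np
def ray(c,u,v):
    # undistort p=(1+k1 r^2) q ; OpenCV model
    q=cv2.undistortPoints(np.array([[[u,v]]],float),c["intrinsics"],np.array([c["k1"],0,0,0.]))[0,0]
    R=np.array(c["R"]);C=-R.T@np.array(c["t"]); d=R.T@np.array([*q,1]); return C,d/np.linalg.norm(d)
def plane(c,u,v,z):
    C,d=ray(c,u,v); return C+d*(z-C[2])/d[2]
def tri(a,ua,b,ub):
    A,d=ray(a,*ua);B,e=ray(b,*ub)
    s=np.linalg.lstsq(np.c_[d,-e],B-A,rcond=None)[0]; P,Q=A+s[0]*d,B+s[1]*e
    return (P+Q)/2,np.linalg.norm(P-Q)
def proj(c,X):
    return cv2.projectPoints(np.array([X],float),cv2.Rodrigues(np.array(c["R"]))[0],np.array(c["t"],float),c["intrinsics"],np.array([c["k1"],0,0,0.]))[0].ravel()
E
python3 - <<'E'
from h import *; import pickle
np.set_printoptions(precision=1,suppress=True)
d=pickle.load(open("c0.pkl","rb"));T,S=d["top"],d["side"]
t=lambda x,y:(210+(x+.5)/6-.5,170+(y+.5)/6-.5); s=lambda x,y:(235+(x+.5)/5-.5,140+(y+.5)/5-.5)
for n,a,b in[("box far L",(668,148),(315,112)),("box far R",(675,345),(458,172)),
 ("wallL homeside",(296,190),(197,292)),("wallL boxside",(350,190),(212,277)),("stop L home",(52,170),(68,468)),("stop R home",(52,316),(172,522)),("plate corner boxL",(445,213),(265,262)),("plate homeR?",(445,298),(322,290))]:
    print(n,*tri(T,t(*a),S,s(*b)))
for n,a,z in[("plate",(398,256),46),("plate boxedge",(445,256),46),("plate homeedge",(352,256),46),("wall homeedge",(295,252),74),("wall boxedge",(350,252),74),("stop home",(52,243),46),("stop box",(83,243),46),("box c",(596,247),60),("box L edge",(518,247),60),("box R edge",(673,247),60)]: 
    X=plane(T,*t(*a),z);print(n,X,(proj(S,X)-[235,140])*5)
E
```

```text
box far L [ 569.  -213.8   67.3] 3.2929808857241087
box far R [ 459.2 -213.2   64.4] 0.6897036673269783
wallL homeside [544.8  -2.5  87.4] 7.309560532713992
wallL boxside [547.9 -32.3  73.1] 3.1670953273570697
stop L home [559.  134.4  50. ] 16.53418758358158
stop R home [480.3 137.   50.7] 6.2068490719738385
plate corner boxL [537.3 -87.2  45.9] 2.2321110939565862
plate homeR? [491.3 -84.9  45.5] 3.409707568123442
plate [514.2 -59.2  46. ] [272.4 298.8]
plate boxedge [513.6 -86.1  46. ] [292.7 274. ]
plate homeedge [514.7 -33.   46. ] [252.  323.6]
wall homeedge [514.9  -0.1  74. ] [228.7 324.5]
wall boxedge [514.3 -30.9  74. ] [253.4 294.7]
stop home [525.3 138.2  46. ] [ 97.6 494.2]
stop box [525.  120.5  46. ] [113.5 474.9]
box c [ 515.7 -171.    60. ] [351.2 181.3]
box L edge [ 516.6 -126.7   60. ] [319.2 219.9]
box R edge [ 514.8 -215.    60. ] [381.9 144.4]
```

The plate centre is at about (514, -59), z ≈ 46, and the wall face at y ≈ -30. The bar axis is about (0.02, 1). I'll shut the fingers, move above the plate, and come down under force feedback.

```bash
python3 - <<'E'
from workcell import bot,viewer,telemetry as tm
import numpy as np,cv2
np.set_printoptions(precision=1,suppress=True)
bot.set_gripper(0,20)
bot.move_pose([514,-60,190],[180,0,-1.3])
bot.servo_line([514,-60,62],feed=120)
bot.wait(.1)
print(tm.get_clock(),tm.get_ee_pos(),tm.get_force(),tm.get_opening())
o=[]
for n,(x,y) in(("side",(215,110)),("top",(190,140))):
    f=viewer.camera(n)["frame"][y:y+130,x:x+130,::-1]; o.append(cv2.resize(np.clip(f*1.5,0,255).astype(np.uint8),(400,400),interpolation=cv2.INTER_CUBIC))
cv2.imwrite("pics/above.png",np.hstack(o))
E
```

```text
4.8083 [514.4 -60.1  62.6] [ 0.1  1.1 -1.2] 0.5246762372704012
```

View pics/above.png

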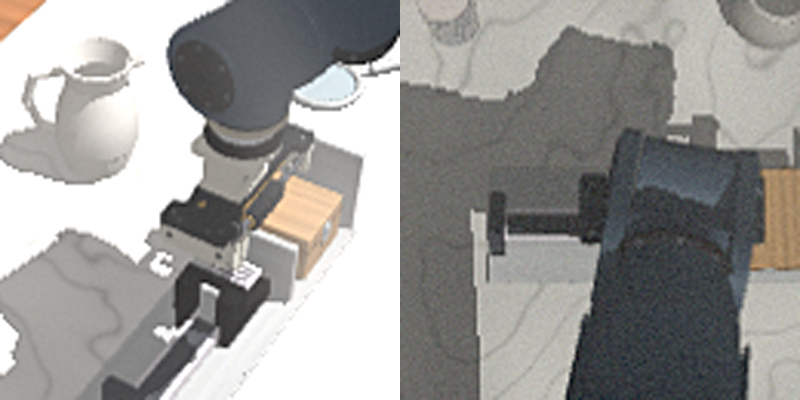

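The fingertip (left view, about (240,265)) is over the ribbed plate, inside the bay between the black wall and the jaw plate, and nothing is touching. Next I press, with force feedback.

```bash
python3 - <<'E'
from workcell import bot,telemetry as tm
import numpy as np
np.set_printoptions(precision=1,suppress=True)
f0=np.array(tm.get_force())
bot.servo_line([514,-60,48],feed=60)
for z in np.arange(46,33,-1.5):
    bot.servo_line([514,-60,z],feed=30); f=np.array(tm.get_force())-f0
    print(z,tm.get_ee_pos(),f)
    if f[2]>12: break
bot.wait(.15); print(tm.get_clock(),tm.get_ee_pos(),np.array(tm.get_force())-f0)
E
```

```text
46.0 [514.  -60.   46.1] [0.4 0.5 2.9]
44.5 [514.  -60.   44.6] [-0.9  0.3  3.5]
43.0 [514.1 -60.   43. ] [-0.6  0.3  4.2]
41.5 [514.  -60.   41.5] [-0.3 -0.1  4.2]
40.0 [514. -60.  40.] [-0.1  0.2  4.9]
38.5 [514.1 -60.   39.1] [-2.8  0.5 13.9]
6.9417 [514.1 -60.   39.1] [-3.5  0.7 13.4]
```

The plate bottoms at z = 39, as expected. Now I push it home.

```bash
python3 - <<'E'
from workcell import bot,telemetry as tm
import numpy as np
np.set_printoptions(precision=1,suppress=True)
y=-60;fp=0
while y<95:
    y+=10 if y<45 else 3
    bot.servo_line([514+.02*(y+60),y,38.5],feed=50 if y<=50 else 30); f=np.array(tm.get_force())
    print(y,tm.get_ee_pos(),f,tm.get_clock())
    if f[1]<-25 or f[2]<4 or np.abs(f).max()>40: break
bot.wait(.3); print(tm.get_clock(),tm.get_ee_pos(),tm.get_force())
E
```

```text
-50 [514.3 -49.7  39.1] [-2.8  3.  12.9] 7.2917
-40 [514.5 -39.6  39.1] [-2.6  2.7 13.7] 7.6417
-30 [514.7 -29.6  39.1] [-3.3  3.3 12.8] 7.9917
-20 [514.9 -19.6  39.1] [-3.5  1.8 12.5] 8.3417
-10 [515.   -9.6  39.1] [-2.6  2.9 13.5] 8.6917
0 [515.2   0.4  39.1] [-3.3  2.2 13.3] 9.0417
10 [515.5  10.4  39.1] [-3.2  2.1 13. ] 9.3917
20 [515.6  20.4  39.1] [-3.2  3.2 13.4] 9.7417
30 [515.8  30.5  39.1] [-3.9  2.6 12.7] 10.0917
40 [516.   40.4  39.1] [-4.5  2.9 12.8] 10.4417
50 [516.2  50.5  39.1] [-3.6  2.9 13.1] 10.7917
53 [516.2  53.2  39.1] [-4.8  0.7 12.8] 11.0417
56 [516.3  56.2  39.1] [-4.1  0.6 13.1] 11.2917
59 [516.3  59.1  39.1] [-2.6  0.6 13.3] 11.5417
62 [516.5  61.7  39.1] [-3.3 -3.4 13.5] 11.7917
65 [516.9  64.5  39.2] [-2.  -5.4 11.6] 12.0417
68 [517.1  67.4  39.2] [-0.4 -5.4 11.7] 12.2917
71 [517.3  70.5  39.2] [-0.9 -5.5 11.4] 12.5417
74 [517.4  73.5  39.2] [-0.5 -6.2 11.1] 12.7917
77 [517.4  74.8  39.2] [ -0.7 -21.3  12. ] 13.0417
80 [517.4  75.   39.2] [ -2.3 -47.   13.8] 13.2917
13.5917 [517.4  75.   39.2] [ -1.7 -45.1  15.4]
```

There's a hard stop at TCP y = 75. I'll lift straight up with a slight homeward bias so the jaw isn't dragged back, then back clear and look.

```bash
python3 - <<'E'
from workcell import bot,viewer,telemetry as tm
import numpy as np,cv2
from h import *
np.set_printoptions(precision=1,suppress=True)
bot.servo_line([517.4,76,38.5],feed=20); print(tm.get_force())
bot.servo_line([517.4,76,52],feed=40); print(tm.get_ee_pos(),tm.get_force())
bot.servo_line([517.4,68,54],feed=40); print(tm.get_force())
bot.servo_line([517.4,66,190],feed=120)
bot.move_pose([330,-330,260],[180,0,-1.3])
bot.wait(.2);print(tm.get_clock(),tm.get_force())
o=[]
for n,(x,y) in(("side",(215,130)),("top",(190,140))):
    c=viewer.camera(n); cv2.imwrite(f"pics/{n}_end.png",c["frame"][:,:,::-1])
    f=c["frame"][y:y+130,x:x+130,::-1]; o.append(cv2.resize(np.clip(f*1.5,0,255).astype(np.uint8),(400,400),interpolation=cv2.INTER_CUBIC))
cv2.imwrite("pics/end.png",np.hstack(o))
E
```

```text
[ -3.4 -13.   13.5]
[517.3  75.4  52.1] [-1.7 -6.4  5.5]
[ 0.  -1.5 -0.4]
17.9 [0.1 0.9 0.7]
```

View pics/end.png

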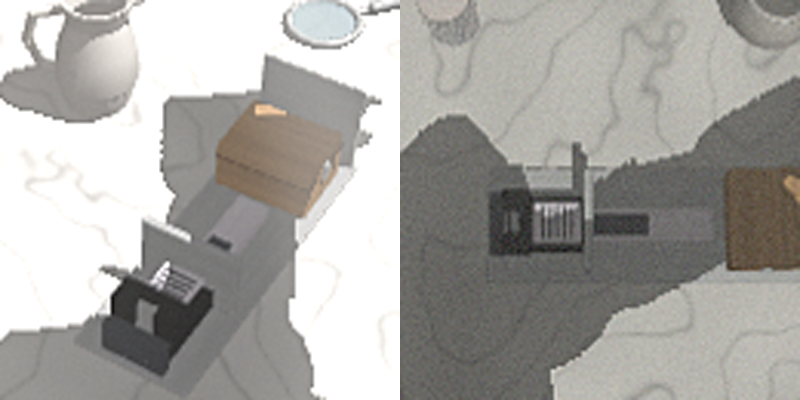

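The jaw carriage sits against the end stop (left view about (150,325), right view about (510,222)). The box hasn't moved, and the finger was still bearing on the wall when the release came up. Handing in.

```bash
python3 -c "
from workcell import bot
print(bot.close_job())"
```

```text
the job is handed in; nothing more can be done
None
```

I pressed the release, pushed the jaw home against the end stop and let the plate spring up; in the last pictures the jaw sits on the stop and the box and nearby items look unmoved. I handed the job in after about 18 s, and the interface returned no verdict.

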